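# Sweep leftover mosaic tiles into the wooden bay

### The job

Clear the three leftover clay tiles off the bench: with the fingertips, sweep them along the table top through the open side of the three-sided wooden bay until each lies flat and completely inside it, none sticking out past the ends of its side walls. Only push or slide the tiles on the table, one at a time or together, never pick them up; leave the white tub, the sanding block and the try square where they are.

Things in the scene. Friction and masses are not known exactly. Their poses are not given: they have to be found in the camera images.
- tile_1: loose square fired-clay mosaic tile (terracotta), 30 x 30 x 10 mm, about 20 g, lying flat on the table in the open; one of three alike. Origin: centre of its underside, z up, x and y along its edges.
- tile_2: loose square fired-clay mosaic tile (terracotta), 30 x 30 x 10 mm, about 20 g, lying flat on the table in the open; one of three alike. Origin: centre of its underside, z up, x and y along its edges.
- tile_3: loose square fired-clay mosaic tile (terracotta), 30 x 30 x 10 mm, about 20 g, lying flat on the table in the open; one of three alike. Origin: centre of its underside, z up, x and y along its edges.
- bay: three-sided bay of pine battens, screwed down; no floor but the table top, no sill. Origin: on the table at the centre of the inside. Inside 160 mm wide (x) and 110 mm deep (y); open side faces +y, towards the tiles: side walls end at y = +55 mm (rounded tips), back wall's inner face at y = -55, side walls' inner faces at x = -80 and +80. Walls 14 mm thick, 24 mm high.
- white_tub: small open white plastic tub, 54 mm across, 37 mm high, standing loose on the table near its front edge; leave alone. Origin: centre of its underside.
- sanding_block: brown cork sanding block, 60 x 101 x 32 mm (x, y, z), lying loose just beyond the bay (the nearest of the brown blocks); leave alone. Origin: centre of its underside.
- try_square: small try square with a dark wooden stock and a steel blade, 148 x 75 x 14 mm, lying loose beyond the tiles; the stock lies at its -x end. Leave alone. Origin: centre of its outline, at table height.

How it is judged:
At the end, for the whole second after the job is handed in: All three tiles lie flat on the table, at rest, inside the bay: each tile's centre between the side walls and at least 15 mm in from the line across the ends of the side walls, not resting on another tile or on a wall; white tub, sanding block and try square less than 20 mm from where they stood (x of tile_1 in the frame of bay between -0.08 and 0.08 m and y of tile_1 in the frame of bay between -0.055 and 0.04 m and height (world z) of each of tile_1, tile_2, tile_3 below 0.004 m and angle between each of tile_1, tile_2, tile_3's own z axis and vertical below 0.15 rad and linear speed of each of tile_1, tile_2, tile_3 below 0.02 m/s and x of tile_2 in the frame of bay between -0.08 and 0.08 m and y of tile_2 in the frame of bay between -0.055 and 0.04 m and x of tile_3 in the frame of bay between -0.08 and 0.08 m and y of tile_3 in the frame of bay between -0.055 and 0.04 m and distance of each of white_tub, sanding_block, try_square from where it was at the start of the episode below 0.02 m); the robot touches nothing.
It fails at once if a tile is lifted: its underside more than 12 mm above the table (height (world z) of any of tile_1, tile_2, tile_3 above 0.012 m).
It fails at once if the white tub, the sanding block or the try square is pushed 20 mm or more from its place (distance of any of white_tub, sanding_block, try_square from where it was at the start of the episode above 0.02 m).
It also fails if it takes over 67 s, if anything falls off the work surface, if the arm or the gripper's body presses on something with over 40 N, if the wrist force passes 120 N, or if a joint passes its speed limit or range.

### The arm

A 6-joint arm with a two-finger parallel gripper is mounted at the origin on a cart in front of the work surface, level with it; the furniture and walls round the work are solid. World frame = base frame: x ahead of the robot, y to its left, z up, the work surface at z = 0. Lengths are in m, angles in rad, forces in N, time in s.
With the tool pointing down it reaches from about 0.275 to 0.975 m from the base axis. Payload 8.4 kg.
Tool frame: the origin (TCP) lies midway between the tips of the shut fingers; the grasp point (between the pads) lies 19 mm behind it; z points along the fingers, y is the direction in which the jaws open and shut (so a half turn about z gives the same grasp; the last joint's range is limited). The gripper opens to 92 mm and grips with 3 to 60 N. Pads are 20 mm wide; open, the fingers measure 128 mm over their backs; the gripper's body (75 mm by 189 mm) begins 69 mm behind the grasp point.
Start: joints at [1.15, 0.353, 1.633, -0, 1.155, -0.002], TCP at [0.254, 0.571, 0.215] pointing down, gripper open.
Joint ranges: [-2.63, 2.63], [-0.92, 2.1], [0.06, 2.66], [-1.3, 4.44], [0, 2.69], [-3.02, 3.02]. Speed limits (rad/s): [2.22, 2.22, 2.79, 3.14, 3.14, 3.14].

### API

Orientations are given as a unit quaternion [w, x, y, z].
In Python, from rig import status, camera, job, spot_in, trace, pinpoint gives the robot as it stands.
- The arm moves only by the tool send_rows, never from a script. Its argument "series" is text: rows parted by semicolons, each of 6 numbers parted by spaces: the shift along the tool's x, y, z in m, then the turn, a rotation vector about the tool's x, y, z in degrees. A call has 1 to 10 rows; each row is the pose to reach, as a shift and turn from the pose measured when the call began, along the tool's axes at that moment; what a row does not reach only later rows make up. A row lasts 1/8 s, in which the tool goes at most 62.5 mm and 10.7 degrees, less where a joint would pass 70% of its speed; a pose out of reach is approached as far as the arm can. A call with a gripper value outside its range is refused whole. "hand" is the opening, from -1 (shut) to 1 (fully open), so that 0 is half open, set as the call begins (left out, the last holds). The fingers move at their own pace and stop on an object; the grip force is fixed at half the most. Time passes only in rows, so rows that repeat a pose let the fingers close. It gives the time, the measured TCP pose, the force and the opening at its end, in the units of the state.
- status.observe(): the state, without advancing time (a new reading comes with each control period).
- camera(name): name is "scene" or "top" or "wrist"; returns a dict with "frame" (384x512x3 uint8, red, green, blue), "depth" (384x512 float32, m along the optical axis (not along the pixel's ray), 0 where there is no reading), "camera_matrix" (3x3 intrinsics, pixels), "T" (4x4, takes a point from camera to world coordinates); the wrist camera has in their place "hand_eye" (4x4, takes a point from camera to tool coordinates, whose origin is the TCP and whose axes are the flange's). Camera axes: x right, y up, looking along -z (the intrinsics and any distortion apply to the point x, -y, -z); pixel columns grow to the right and rows downward; lengths in m; the calibration is good to about 2 mm. The wrist camera is an equidistant fisheye: a pixel r from the principal point sees the ray r / f radians off the axis. A picture is of the moment at which its call begins: read the wrist's pose just before it.
- job.close_job(): hands the job in, once; it reports no verdict.
Trained networks look in a picture, given as the dict that the camera call returned (one of the last four; its "shot" number tells which), for a name from the list of things; names that differ only in an ending like _2 or _b are one class to them, and where a whole thing is asked for, a point or a joint stands for the part that bears it (a point fixed in the world has none). Each returns a list of dicts, best first, with "p" (0 to 1); they miss things now and then, are a little off and sometimes report something else, mostly with a low value. They report only what shows in the picture. A call takes as long as a camera call.
- spot_in(picture, query): "centre" ([column, row] in pixels, amid what is visible of it).
- trace(picture, query): "pixels" (384x512 bool, what is visible of it) and "centre" ([column, row] in pixels, amid what is visible of it).
- pinpoint(picture, query): "centre" ([column, row] in pixels: a listed point, or the origin of a listed thing).
The state is a dict: "time": time; "qpos": joint angles; "qd": joint speeds; "joint_efforts": joint torques, N m; "eef_pos": TCP position; "tool_rot": TCP orientation; "wrist_force": force on the tool from outside, world axes, zero at the start; "torque": the same for the moment, N m; "finger_gap": finger opening in m.
Only numpy, scipy, OpenCV 4.12 (cv2) and the standard library are available. Lean on these libraries where they do the work, as an engineer would, in place of code of your own. Each camera call takes 0.05 s, during which the arm holds its last target. There are 200 camera calls.

## Working session

There is one attempt and no reset: what is moved stays moved. The work goes in short steps, Python scripts to look and compute and a tool call to move; the robot and the scene stay as the last step left them, time stands still between calls to the robot, and variables do not carry over. Pictures are saved under pics/ and viewed, about 8 in all and at most 12, crops included, and the job is handed in when it is done.

Besides the shell and the picture viewer there is one more tool, called after ">>>" as name(argument=value, ...) on one line, values as JSON. send_rows: Moves the arm, as the interface text tells. Its arguments: {"type":"object","properties":{"series":{"type":"string"},"hand":{"type":"number"}},"required":["series"]}

```bash
mkdir -p pics
cat > h.py <<'E'
import numpy as np, cv2
from rig import status, camera, job, spot_in, trace, pinpoint
def ray(p,px,z):
    K=p["camera_matrix"];T=p["T"]
    d=T[:3,:3]@np.array([(px[0]-K[0,2])/K[0,0],-(px[1]-K[1,2])/K[1,1],-1]);o=T[:3,3]
    return o+d*(z-o[2])/d[2]
def save(p,n): cv2.imwrite(f"pics/{n}.png",cv2.cvtColor(p["frame"],cv2.COLOR_RGB2BGR))
def tiles(p):
    out=[]
    for r in trace(p,"tile_1"):
        m=r["pixels"].astype(np.uint8); 
        c=max(cv2.findContours(m,cv2.RETR_EXTERNAL,cv2.CHAIN_APPROX_NONE)[0],key=len).reshape(-1,2)
        w=np.array([ray(p,q,.01)[:2] for q in c])*1000
        b=cv2.minAreaRect(w.astype(np.float32))
        out.append((round(r["p"],2),np.round(r["centre"]),np.round(ray(p,r["centre"],.01)[:2],3),np.round(b[0]),np.round(b[1]),round(b[2])))
    return out
E
python3 - <<'E'
from h import *
s=status.observe();print(s)
for n in("top","scene"):
    p=camera(n);save(p,n+"0");print(n,p["camera_matrix"],p["T"].round(3).tolist())
    for t in tiles(p):print(t)
    for q in("bay","white_tub","sanding_block","try_square"):
        print(q,[(round(r["p"],2),np.round(r["centre"]),ray(p,r["centre"],0)[:2].round(3)) for r in pinpoint(p,q)[:2]])
E
```

```text
{'time': 0.0, 'qpos': array([ 1.14964210e+00,  3.53673210e-01,  1.63415114e+00, -6.56073606e-06,
        1.15518834e+00, -2.39430750e-03]), 'qd': array([ 0.00154584, -0.00024021, -0.00091747,  0.00064587, -0.00088908,
        0.00157401]), 'joint_efforts': array([-2.32161234e-03, -5.93837643e+01, -3.34202242e+01,  6.96276524e-02,
        2.35472264e-02, -1.56692067e-04]), 'eef_pos': array([0.25393359, 0.57053347, 0.21384077]), 'tool_rot': array([-1.46308639e-04,  2.07852091e-01,  9.78160010e-01, -6.94784858e-04]), 'wrist_force': array([ 0.4526143 , -0.09124184, -0.77213525]), 'torque': array([-0.02757222,  0.00567348,  0.02174073]), 'finger_gap': 0.09222279549490794}
top [[457.37269694   0.         259.45328421]
 [  0.         457.37269694 180.12409986]
 [  0.           0.           1.        ]] [[-0.02, 0.997, -0.079, 0.538], [-1.0, -0.019, 0.013, -0.171], [0.011, 0.079, 0.997, 0.961], [0.0, 0.0, 0.0, 1.0]]
(0.77, array([244., 224.]), array([ 0.524, -0.15 ]), array([ 520., -154.]), array([31., 30.]), 17)
(0.74, array([239., 186.]), array([ 0.601, -0.14 ]), array([ 607., -141.]), arr
[... 328 characters left out ...]
7, array([242., 112.]), array([ 0.759, -0.15 ]))]
scene [[498.23598436   0.         253.86047177]
 [  0.         498.23598436 197.05385906]
 [  0.           0.           1.        ]] [[0.456, 0.628, -0.631, -0.203], [-0.89, 0.325, -0.32, -0.568], [0.004, 0.707, 0.707, 0.933], [0.0, 0.0, 0.0, 1.0]]
(0.65, array([247., 200.]), array([ 0.602, -0.14 ]), array([ 599., -145.]), array([40., 31.]), 27)
(0.6, array([243., 255.]), array([ 0.437, -0.216]), array([ 435., -228.]), array([34., 33.]), 74)
bay []
white_tub [(0.65, array([162., 218.]), array([0.456, 0.026]))]
sanding_block [(0.67, array([313., 191.]), array([ 0.721, -0.278]))]
try_square [(0.93, array([273., 172.]), array([ 0.742, -0.149]))]
```

View pics/top0.png

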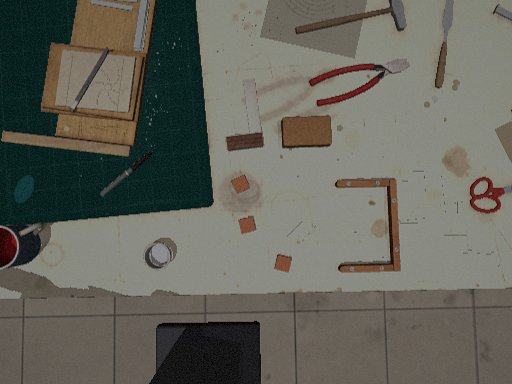

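View pics/scene0.png

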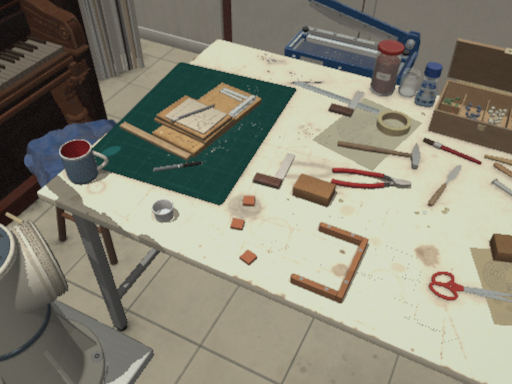

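Run:
```python
from h import *
p=camera("top")
f=p["frame"];h=cv2.cvtColor(f,cv2.COLOR_RGB2HSV)
big=cv2.resize(cv2.cvtColor(f[150:290,220:420],cv2.COLOR_RGB2BGR),None,fx=4,fy=4,interpolation=cv2.INTER_CUBIC);cv2.imwrite("pics/crop.png",big)
r=trace(p,"bay");print([(x["p"],x["centre"],x["pixels"].sum()) for x in r])
m=r[0]["pixels"].astype(np.uint8) if r else None
if r:
    c=max(cv2.findContours(m,cv2.RETR_EXTERNAL,cv2.CHAIN_APPROX_NONE)[0],key=len).reshape(-1,2)
    w=np.array([ray(p,q,.024)[:2] for q in c]);print(cv2.minAreaRect((w*1000).astype(np.float32)))
for q in[(338,183),(340,268),(390,188),(391,264)]:print(q,ray(p,q,.024).round(3))
for t in tiles(p):print(t)
```

```text
[(0.71, [308.3, 133.7], np.int64(1582)), (0.56, [390.2, 230.5], np.int64(1650))]
((709.9715576171875, -281.17724609375), (67.03968811035156, 106.91861724853516), 0.9586135745048523)
(338, 183) [ 0.603 -0.344  0.024]
(340, 268) [ 0.431 -0.343  0.024]
(390, 188) [ 0.591 -0.451  0.024]
(391, 264) [ 0.436 -0.447  0.024]
(0.69, array([240., 186.]), array([ 0.601, -0.141]), array([ 606., -142.]), array([29., 30.]), 26)
(0.51, array([247., 227.]), array([ 0.517, -0.154]), array([ 520., -155.]), array([27., 29.]), 13)
(0.47, array([281., 263.]), array([ 0.441, -0.223]), array([ 440., -227.]), array([31., 32.]), 77)
```

View pics/crop.png

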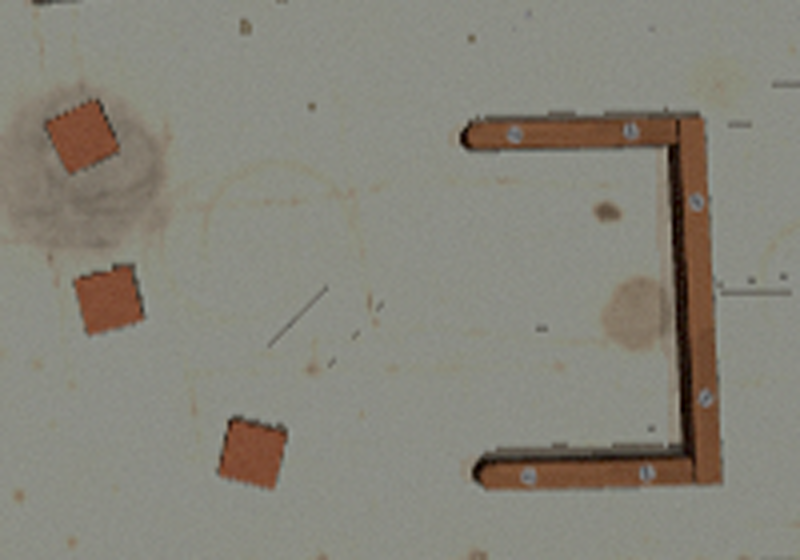

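```bash
cat >> h.py <<'E'
from scipy.spatial.transform import Rotation as Ro
def go(x,y,z,a):
    "shift and turn (tool axes) to TCP x,y,z, tool down, tool-y at a deg from world x"
    s=status.observe();q=s["tool_rot"];R=Ro.from_quat([q[1],q[2],q[3],q[0]])
    a=np.radians(a);Y=np.array([np.cos(a),np.sin(a),0]);Z=np.array([0,0,-1.]);G=Ro.from_matrix(np.c_[np.cross(Y,Z),Y,Z])
    print(s["eef_pos"].round(4),R.inv().apply(np.array([x,y,z])-s["eef_pos"]).round(4),(R.inv()*G).as_rotvec(degrees=True).round(1))
E
python3 -c "
from h import *
go(.433,-.182,.1,8.7)"
```

```text
[0.2542 0.571  0.2146] [-0.4695 -0.6152  0.1146] [ 0.  -0.  57.3]
```

>>> send_rows(series="-0.4695 -0.6152 0.06 0 0 57.3;-0.4695 -0.6152 0.06 0 0 57.3;-0.4695 -0.6152 0.06 0 0 57.3;-0.4695 -0.6152 0.06 0 0 57.3;-0.4695 -0.6152 0.06 0 0 57.3;-0.4695 -0.6152 0.06 0 0 57.3;-0.4695 -0.6152 0.06 0 0 57.3;-0.4695 -0.6152 0.06 0 0 57.3;-0.4695 -0.6152 0.06 0 0 57.3;-0.4695 -0.6152 0.06 0 0 57.3", hand=-0.74)

```text
time: 2.0
eef_pos: [0.3986, -0.0374, 0.1666]
tool_rot: [0.001, 0.651, 0.759, 0.001]
wrist_force: [1.6, 0.5, 0.0]
finger_gap: 0.0123
```

```bash
python3 -c "
from h import *
go(.433,-.182,.06,8.7)"
```

```text
[ 0.3986 -0.0374  0.1666] [-0.1481  0.012   0.1067] [0.1 0.  0. ]
```

>>> send_rows(series="-0.05 0.004 0 0 0 0;-0.1 0.008 0.02 0 0 0;-0.148 0.012 0.05 0 0 0;-0.148 0.012 0.106 0 0 0;-0.148 0.012 0.106 0 0 0;-0.148 0.012 0.106 0 0 0")

```text
time: 2.75
eef_pos: [0.4334, -0.1817, 0.0619]
tool_rot: [0.001, 0.651, 0.759, 0.001]
wrist_force: [0.7, -0.7, 0.1]
finger_gap: 0.0116
```

Run:
```python
from h import *
go(.433,-.182,.004,8.7)
p=camera("wrist");save(p,"w1")
```

```text
[ 0.4334 -0.1817  0.0619] [-0.0002 -0.0006  0.0579] [0.1 0.  0. ]
```

View pics/w1.png

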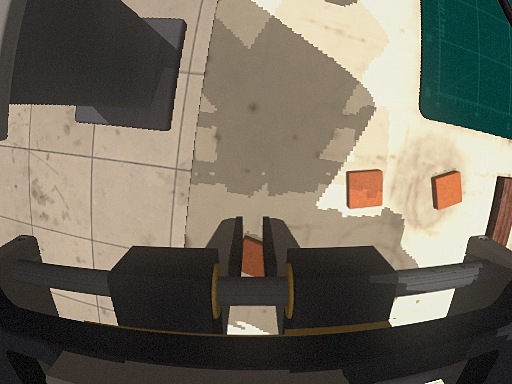

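>>> send_rows(series="0 0 0.04 0 0 0;0 0 0.056 0 0 0;0 0 0.057 0 0 0;-0.01 0 0.057 0 0 0;-0.022 0 0.057 0 0 0;-0.036 0 0.057 0 0 0;-0.05 0 0.057 0 0 0;-0.065 0 0.057 0 0 0;-0.08 0 0.057 0 0 0;-0.08 0 0.057 0 0 0")

```text
time: 4.05
eef_pos: [0.4468, -0.2622, 0.0056]
tool_rot: [0.002, 0.652, 0.759, 0.001]
wrist_force: [0.7, 1.0, 0.1]
finger_gap: 0.0117
```

Run:
```python
from h import *
go(.464,-.385,.005,8.7)
p=camera("top");save(p,"t1")
for t in tiles(p):print(t)
```

```text
[ 0.4468 -0.2622  0.0056] [-0.124  -0.0016  0.0009] [ 0.2  0.1 -0. ]
(0.68, array([248., 226.]), array([ 0.518, -0.157]), array([ 521., -155.]), array([32., 31.]), 17)
(0.52, array([239., 187.]), array([ 0.6 , -0.14]), array([ 606., -142.]), array([30., 30.]), 26)
```

>>> send_rows(series="-0.012 0.002 0.001 0 0 -4;-0.026 0.005 0.001 0 0 -8;-0.041 0.010 0.001 0 0 -11;-0.056 0.014 0.001 0 0 -11;-0.071 0.018 0.001 0 0 -8;-0.086 0.020 0.001 0 0 -4;-0.1 0.020 0.001 0 0 0;-0.112 0.020 0.001 0 0 0;-0.12 0.02 0.001 0 0 0;-0.12 0.02 0.001 0 0 0")

```text
time: 5.4
eef_pos: [0.4842, -0.3769, 0.0046]
tool_rot: [0.001, 0.651, 0.759, 0.001]
wrist_force: [0.7, 0.8, -0.3]
finger_gap: 0.0119
```

Run:
```python
from h import *
go(.464,-.32,.08,8.7)
p=camera("top");save(p,"t2")
for t in tiles(p):print(t)
p=camera("scene")
cv2.imwrite("pics/s2.png",cv2.resize(cv2.cvtColor(p["frame"][130:330,180:420],cv2.COLOR_RGB2BGR),None,fx=3,fy=3))
for t in tiles(p):print(t)
```

```text
[ 0.4842 -0.3769  0.0046] [ 0.0592 -0.0111 -0.0755] [0.2 0.1 0. ]
(0.66, array([245., 226.]), array([ 0.519, -0.152]), array([ 521., -155.]), array([30., 30.]), 15)
(0.61, array([238., 186.]), array([ 0.601, -0.138]), array([ 606., -143.]), array([32., 30.]), 22)
(0.59, array([324., 271.]), array([ 0.482, -0.402]), array([ 489., -409.]), array([35., 19.]), 10)
(0.46, array([247., 203.]), array([ 0.592, -0.145]), array([ 600., -144.]), array([44., 31.]), 27)
```

View pics/s2.png

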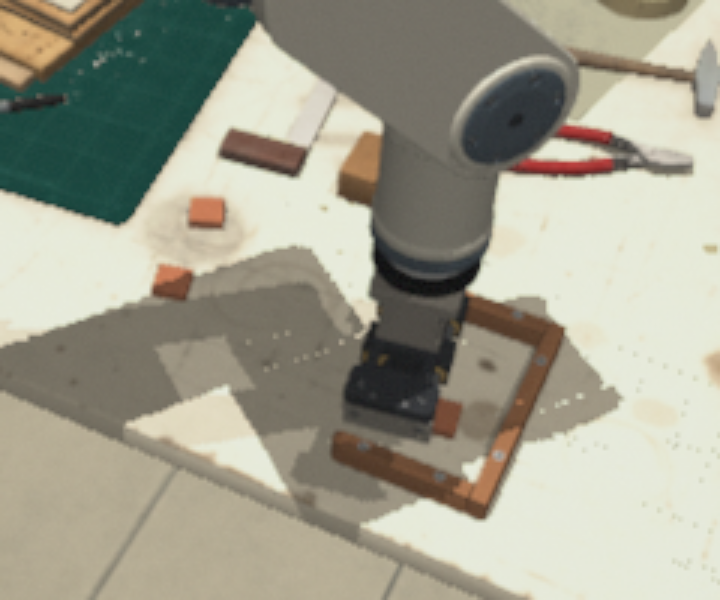

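>>> send_rows(series="0.012 0 0 0 0 0;0.025 0 0 0 0 0;0.03 0 -0.05 0 0 0;0.03 0 -0.085 0 0 0;0.03 0 -0.085 0 0 0")

```text
time: 6.22
eef_pos: [0.4807, -0.3465, 0.0923]
tool_rot: [0.004, 0.651, 0.759, 0.001]
wrist_force: [0.0, -1.1, -0.4]
finger_gap: 0.0117
```

Run:
```python
from h import *
go(.606,-.095,.09,0)
p=camera("top")
for t in tiles(p):print(t)
```

```text
[ 0.4807 -0.3465  0.0923] [0.2295 0.1622 0.0025] [0.4 0.2 8.8]
(0.68, array([246., 227.]), array([ 0.517, -0.153]), array([ 521., -155.]), array([29., 30.]), 15)
(0.63, array([239., 186.]), array([ 0.602, -0.141]), array([ 607., -142.]), array([31., 31.]), 26)
```

>>> send_rows(series="0.2295 0.1622 0.0 0 0 8.8;0.2295 0.1622 0.0 0 0 8.8;0.2295 0.1622 0.0 0 0 8.8;0.2295 0.1622 0.0 0 0 8.8;0.2295 0.1622 0.0 0 0 8.8;0.2295 0.1622 0.05 0 0 8.8;0.2295 0.1622 0.086 0 0 8.8;0.2295 0.1622 0.086 0 0 8.8")

```text
time: 7.32
eef_pos: [0.6039, -0.0935, 0.0017]
tool_rot: [0.0, 0.707, 0.707, 0.0]
wrist_force: [0.9, -0.7, -0.1]
finger_gap: 0.012
```

Run:
```python
from h import *
go(.606,-.15,.005,0)
```

```text
[ 0.6039 -0.0935  0.0017] [-0.0565  0.0021 -0.0033] [ 0.1 -0.  -0. ]
```

>>> send_rows(series="-0.014 0.002 -0.003 0 0 0;-0.028 0.002 -0.003 0 0 0;-0.042 0.002 -0.003 0 0 0;-0.056 0.002 -0.003 0 0 0;-0.07 0.001 -0.003 0 0 5;-0.084 -0.002 -0.003 0 0 10;-0.098 -0.006 -0.003 0 0 15;-0.112 -0.011 -0.003 0 0 20;-0.126 -0.016 -0.003 0 0 20;-0.126 -0.016 -0.003 0 0 20")

```text
time: 8.57
eef_pos: [0.5874, -0.2207, 0.0047]
tool_rot: [0.0, 0.819, 0.574, 0.0]
wrist_force: [-0.3, -0.2, 0.3]
finger_gap: 0.0122
```

Run:
```python
from h import *
go(.555,-.31,.004,-20)
p=camera("top")
for t in tiles(p):print(t)
p=camera("wrist");save(p,"w2")
```

```text
[ 0.5874 -0.2207  0.0047] [-0.095   0.      0.0007] [ 0.1 -0.   0. ]
(0.5, array([365., 236.]), array([ 0.494, -0.399]), array([ 493., -402.]), array([32., 34.]), 6)
(0.46, array([246., 225.]), array([ 0.521, -0.154]), array([ 521., -153.]), array([25., 33.]), 89)
```

View pics/w2.png

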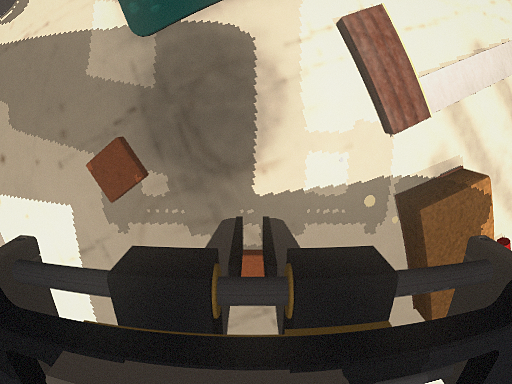

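>>> send_rows(series="-0.014 0 0.001 0 0 0;-0.028 0 0.001 0 0 0;-0.042 0 0.001 0 0 0;-0.056 0 0.001 0 0 0;-0.07 0 0.001 0 0 0;-0.084 0 0.001 0 0 -3;-0.098 0.001 0.001 0 0 -8;-0.112 0.004 0.001 0 0 -13;-0.125 0.008 0.001 0 0 -17;-0.125 0.008 0.001 0 0 -17")

```text
time: 9.98
eef_pos: [0.5525, -0.3408, 0.0036]
tool_rot: [0.0, 0.726, 0.688, 0.001]
wrist_force: [0.0, 0.1, 0.6]
finger_gap: 0.012
```

Run:
```python
from h import *
go(.555,-.378,.005,-3)
p=camera("top")
for t in tiles(p):print(t)
p=camera("wrist");save(p,"w3")
```

```text
[ 0.5525 -0.3408  0.0036] [-0.0371  0.0045 -0.0014] [ 0.1 -0.  -0.1]
(0.77, array([247., 226.]), array([ 0.518, -0.156]), array([ 521., -154.]), array([28., 29.]), 13)
```

View pics/w3.png

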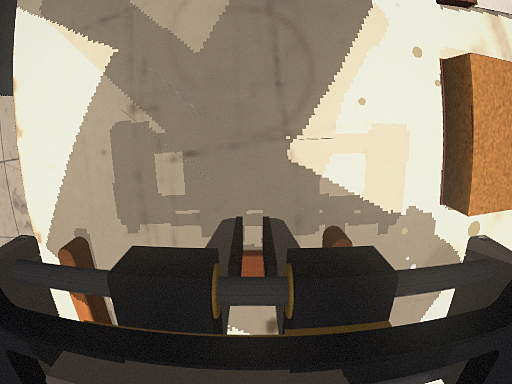

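>>> send_rows(series="-0.013 0.001 0 0 0 0;-0.026 0.003 0 0 0 0;-0.038 0.004 0 0 0 0;-0.042 0.005 0 0 0 0;-0.042 0.005 0 0 0 0;-0.025 0.005 0 0 0 0;-0.005 0.004 0 0 0 0;0.02 0 -0.05 0 0 0;0.08 0 -0.085 0 0 0;0.08 0 -0.085 0 0 0")

```text
time: 11.38
eef_pos: [0.5576, -0.2557, 0.0909]
tool_rot: [0.001, 0.724, 0.689, 0.001]
wrist_force: [0.5, -0.7, -0.3]
finger_gap: 0.0121
```

Run:
```python
from h import *
go(.521,-.107,.09,0)
```

```text
[ 0.5576 -0.2557  0.0909] [ 0.1467 -0.044   0.0008] [ 0.2 -0.  -2.8]
```

>>> send_rows(series="0.1467 -0.044 0 0 0 -2.8;0.1467 -0.044 0 0 0 -2.8;0.1467 -0.044 0 0 0 -2.8;0.1467 -0.044 0 0 0 -2.8;0.1467 -0.044 0.05 0 0 -2.8;0.1467 -0.044 0.085 0 0 -2.8;0.1467 -0.044 0.085 0 0 -2.8")

```text
time: 12.25
eef_pos: [0.5195, -0.1075, 0.0035]
tool_rot: [-0.001, 0.708, 0.707, -0.0]
wrist_force: [-1.0, -1.0, 0.6]
finger_gap: 0.0121
```

Run:
```python
from h import *
go(.524,-.35,.005,0)
p=camera("top")
for t in tiles(p):print(t)
```

```text
[ 0.5195 -0.1075  0.0035] [-0.2425  0.0047 -0.0017] [-0.1 -0.  -0.1]
(0.55, array([369., 214.]), array([ 0.539, -0.409]), array([ 549., -408.]), array([29., 29.]), 88)
(0.53, array([366., 236.]), array([ 0.494, -0.401]), array([ 494., -401.]), array([32., 32.]), 8)
```

>>> send_rows(series="-0.014 0 -0.001 0 0 0;-0.028 0 -0.001 0 0 0;-0.042 0 -0.001 0 0 0;-0.057 0.001 -0.001 0 0 0;-0.073 0.001 -0.001 0 0 0;-0.089 0.001 -0.001 0 0 0;-0.105 0.001 -0.001 0 0 0;-0.121 0.001 -0.001 0 0 0;-0.136 0.002 -0.001 0 0 0;-0.136 0.002 -0.001 0 0 0")

```text
time: 13.6
eef_pos: [0.5235, -0.2449, 0.007]
tool_rot: [0.001, 0.708, 0.706, 0.001]
wrist_force: [-0.7, -0.3, 0.5]
finger_gap: 0.012
```

>>> send_rows(series="-0.014 0 0 0 0 0;-0.028 0 0 0 0 0;-0.042 0 0 0 0 0;-0.056 0 0 0 0 0;-0.07 0 0 0 0 0;-0.084 0 0 0 0 0;-0.096 0 0 0 0 0;-0.105 0 0 0 0 0;-0.11 0 0 0 0 0;-0.11 0 0 0 0 0")

```text
time: 14.85
eef_pos: [0.5232, -0.3551, 0.007]
tool_rot: [0.001, 0.708, 0.706, 0.001]
wrist_force: [-1.3, 0.2, -0.4]
finger_gap: 0.012
```

>>> send_rows(series="0.015 0 0 0 0 0;0.03 0 0 0 0 0;0.05 0 -0.05 0 0 0;0.1 0 -0.1 0 0 0;0.16 0 -0.12 0 0 0;0.22 0 -0.12 0 0 0;0.28 0 -0.12 0 0 0;0.34 0 -0.12 0 0 0;0.38 0 -0.12 0 0 0;0.38 0 -0.12 0 0 0")

```text
time: 16.1
eef_pos: [0.5229, 0.0283, 0.1269]
tool_rot: [0.001, 0.706, 0.708, 0.001]
wrist_force: [-1.1, 0.1, 0.8]
finger_gap: 0.0116
```

Run:
```python
from h import *
p=camera("top")
for t in tiles(p):print(t)
for q in("white_tub","sanding_block","try_square"):
    print(q,[(round(r["p"],2),np.round(r["centre"]),ray(p,r["centre"],0)[:2].round(3)) for r in pinpoint(p,q)[:2]])
cv2.imwrite("pics/t9.png",cv2.resize(cv2.cvtColor(p["frame"][100:290,220:420],cv2.COLOR_RGB2BGR),None,fx=3,fy=3))
```

```text
(0.47, array([368., 210.]), array([ 0.547, -0.408]), array([ 549., -408.]), array([29., 29.]), 88)
(0.47, array([369., 240.]), array([ 0.485, -0.407]), array([ 489., -410.]), array([31., 29.]), 88)
(0.46, array([355., 225.]), array([ 0.517, -0.379]), array([ 518., -381.]), array([30., 29.]), 89)
white_tub []
sanding_block [(0.2, array([356., 223.]), array([ 0.521, -0.383]))]
try_square [(0.8, array([239., 116.]), array([ 0.752, -0.141]))]
```

View pics/t9.png

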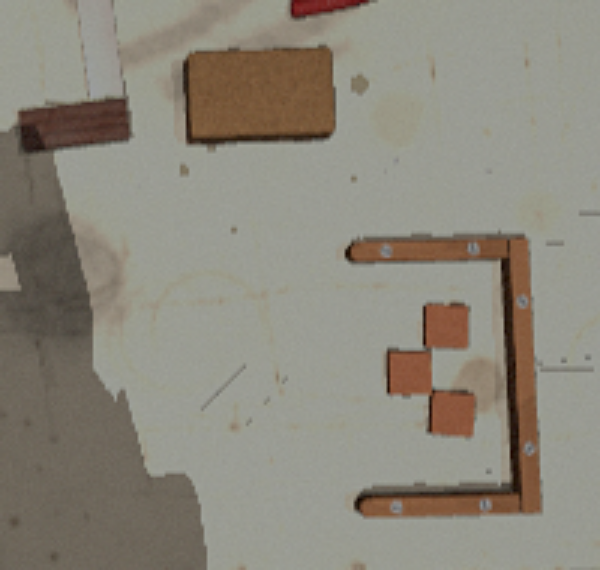

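```bash
python3 -c "
from h import *
print(status.observe()['qd'].round(3));print(job.close_job())"
```

```text
[-0.009  0.002 -0.004  0.001  0.001  0.   ]
the job is handed in; nothing more can be done
None
```

I swept the three tiles into the bay one at a time with nearly shut fingers, backed the arm away and handed the job in at about 16 s of the 67 s allowed.

- **Tiles:** The last top picture shows all three lying flat and separate inside the bay, at about (0.549, -0.408), (0.489, -0.410) and (0.518, -0.381) m. The ends of the side walls are near y = -0.34, so every tile centre is about 40 mm or more past that line, against the 15 mm needed.
- **Try square and sanding block:** The try square measured within about 11 mm of its first reading, and by eye it is unmoved. The network gave no valid reading for the sanding block at the end (its one low-confidence hit was on a tile). In the last picture the block appears where it started.
- **White tub:** It was not detected in the last picture, and the part I viewed did not include it. The arm only passed it well above its height, so I do not expect it moved, but I did not confirm that.

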